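# Load the caddy with the two film pots to be developed

### The arm

A 7-joint arm with a two-finger parallel gripper is mounted at the origin on the work surface. World frame = base frame: x ahead of the robot, y to its left, z up, the work surface at z = 0. Lengths are in m, angles in degrees, forces in N, time in s.
With the tool pointing down it reaches from about 0.425 to 0.875 m from the base axis. Payload 4.7 kg.
Tool frame: the origin (TCP) lies at the very end of the fingers, on their centre line; the grasp point (between the pads) lies 19 mm behind it; z points along the fingers, y is the line along which they close (so a half turn about z gives the same grasp; the last joint's range is limited). The gripper opens to 87 mm and grips with 3 to 60 N. Pads are 19 mm wide; open, the fingers measure 117 mm over their backs; the gripper's body (75 mm by 190 mm) begins 51 mm behind the grasp point.
Start: joints at [66.755, 18.392, -4.016, 83.108, 1.295, 78.541, -3.26], TCP at [0.265, -0.594, 0.223] pointing down, gripper open.
Joint ranges: [-163.93, 163.93], [-17.29, 119.83], [-79.2, 71.16], [3.27, 140.29], [-89.18, 269.18], [5.43, 117.66], [-154.24, 154.24]. Speed limits (degrees/s): [147.25, 147.25, 180, 180, 180, 180, 180].

### API

Orientations are given as [roll, pitch, yaw] about the fixed x, y, z axes, in that order (R = Rz(yaw) Ry(pitch) Rx(roll)).
In Python, from cell import get_obs, read_camera, sign_off, silhouettes gives the robot as it stands.
- The arm moves only by the tool play_rows, never from a script. Its argument "steps" is a list that holds one entry, the list of rows, each a list of 7 numbers: the shift along the tool's x, y, z in m, then the turn, a rotation vector about the tool's x, y, z in rad, then the finger opening in m, from 0 to 0.087. A call has 1 to 12 rows; each row shifts and turns the commanded pose from where the row before left it, along the tool's axes as they then stand; what a row does not reach is not made up. A row lasts 1/10 s, in which the tool goes at most 50 mm and 8.59 degrees, less where a joint would pass 70% of its speed; a pose out of reach is approached as far as the arm can. A call is refused whole if a number of a shift passes 0.05 or a number of a turn 0.15, either way. A call with a gripper value outside its range is refused whole. The fingers move at their own pace and stop on an object; "force" is the grip in N (left out, the last holds). Time passes only in rows, so rows that do not move let the fingers close. It gives the time, the measured TCP pose, the force, the opening and the grip force at its end, in the units of the state.
- get_obs(): the state, without advancing time (a new reading comes with each control period).
- read_camera(name): name is "scene" or "top" or "wrist"; returns a dict with "frame" (480x640x3 uint8, red, green, blue), "intrinsics" (3x3 intrinsics, pixels), "view" (4x4, takes a point from world to camera coordinates). Camera axes: x right, y up, looking along -z (the intrinsics and any distortion apply to the point x, -y, -z); pixel columns grow to the right and rows downward; lengths in m; the calibration is good to about 2 mm. The wrist camera is an equidistant fisheye: a pixel r from the principal point sees the ray r / f radians off the axis. A picture is of the moment at which its call begins. There is no depth.
- sign_off(): hands the job in; it is judged then, once.
Trained networks look in the newest picture that a camera, given by its name, has taken for a name from the list of things; names that differ only in an ending like _2 or _b are one class to them, and where a whole thing is asked for, a point or a joint stands for the part that bears it (a point fixed in the world has none). Each returns a list of dicts, best first, with "p" (0 to 1); they miss things now and then, are a little off and sometimes report something else, mostly with a low value. They report only what shows in the picture. A call takes as long as a camera call.
- silhouettes(camera, name): "pixels" (480x640 bool, what is visible of it) and "extent" ([left, top, right, bottom] in pixels, round what is visible of it).
The state is a dict: "time_s": time; "qpos": joint angles; "joint_velocities": joint speeds; "effort": joint torques, N m; "tool_pos": TCP position; "tool_rot": TCP orientation; "force": force on the tool from outside, world axes, zero at the start; "wrist_torque": the same for the moment, N m; "grip_width": finger opening in m; "grasp_force": force on a finger pad.
Only numpy, scipy, OpenCV 4.12 (cv2) and the standard library are available. Lean on these libraries where they do the work, as an engineer would, in place of code of your own. Each camera call takes 0.05 s, during which the arm holds its last target. There are 200 camera calls.

### The job

The red-lidded and the yellow-lidded film pots are next to be developed. Pick them out of the wooden compartmented bin and stand them upright in the two-well metal loading caddy, one in each well; either pot may have either well.

Things in the scene. Friction and masses are not known exactly. Their poses are not given: they have to be found in the camera images.
- pot_red_center (a point): Film pot with a RED lid: upright cylinder, 32 mm diameter, 51 mm tall, 20 to 45 g, black body, 10 mm deep coloured lid that stays on. This point is its centre, 25.5 mm above its underside; z is up its axis, yaw means nothing. It stands near the middle of one compartment of a fixed wooden 2 x 3 bin on the robot's left, within 0.2 rad of square to the robot. Pots with green, blue, white lids stand in others, 78 mm or more apart.
- pot_yellow_center (a point): Film pot with a YELLOW lid, otherwise the same as the red one; this point is its centre, 25.5 mm above its underside. It stands in another compartment of the same bin. Compartments are 86 mm square inside, 90 mm centre to centre, floor 4 mm above the table; the walls' tops are 16 mm above the table, so the upper 39 mm of each pot is clear of them.
- well_left (a point): Square well nearer the robot's left in the bare metal two-well caddy, a fixed plate 70 x 160 mm on the robot's right. This point is the centre of the well's floor, 4 mm above the table; z is up, y points from the right well to the left one. Well 52 mm square inside; its 4 mm walls rise 10 mm above its floor. Well centres are 90 mm apart; both empty at first.
- well_right (a point): Square well nearer the robot's right in the bare metal two-well caddy, a fixed plate 70 x 160 mm on the robot's right. This point is the centre of the well's floor, 4 mm above the table; z is up, y points from the right well to the left one. Well 52 mm square inside; its 4 mm walls rise 10 mm above its floor. Well centres are 90 mm apart; both empty at first.

How it is judged (in metres and radians):
At the end, for the whole second after the job is handed in: The red-lidded and yellow-lidded pots each stand in a different well of the caddy: on the well's floor (centre 20 to 31 mm above it), within 20 mm of its centre, upright within 10 degrees, at rest (((horizontal distance between pot_red_center and well_left below 0.02 m and z of pot_red_center in the frame of well_left between 0.02 and 0.031 m and angle between each of pot_red_center, pot_yellow_center's own z axis and vertical below 0.175 rad and linear speed of each of pot_red, pot_yellow below 0.02 m/s and horizontal distance between pot_yellow_center and well_right below 0.02 m and z of pot_yellow_center in the frame of well_right between 0.02 and 0.031 m) or (horizontal distance between pot_red_center and well_right below 0.02 m and z of pot_red_center in the frame of well_right between 0.02 and 0.031 m and angle between each of pot_red_center, pot_yellow_center's own z axis and vertical below 0.175 rad and linear speed of each of pot_red, pot_yellow below 0.02 m/s and horizontal distance between pot_yellow_center and well_left below 0.02 m and z of pot_yellow_center in the frame of well_left between 0.02 and 0.031 m))); the robot touches nothing.
It also fails if it takes over 70 s, if anything falls off the work surface, if the arm or the gripper's body presses on something with over 40 N, if the wrist force passes 120 N, or if a joint passes its speed limit or range.

## Working session

There is one attempt and no reset: what is moved stays moved. The work goes in short steps, Python scripts to look and compute and a tool call to move; the robot and the scene stay as the last step left them, time stands still between calls to the robot, and variables do not carry over. Pictures are saved under pics/ and viewed, at most 10 in all, crops included, and the job is handed in when it is done.

Besides the shell and the picture viewer there is one more tool, called after ">>>" as a command line: name --argument value ..., lists and objects as JSON in quotes. play_rows: Moves the arm, as the interface text tells. Its arguments: {"type":"object","properties":{"steps":{"type":"array","items":{"type":"array","items":{"type":"array","items":{"type":"number"}}}},"force":{"type":"number"}},"required":["steps"]}

```bash
mkdir -p pics; cat > h.py <<'E'
import numpy as np,cv2
from cell import *
def ray(c,u,v):
    K=c['intrinsics'];V=np.array(c['view']);R=V[:3,:3];o=-R.T@V[:3,3]
    d=np.array([(u-K[0][2])/K[0][0],-(v-K[1][2])/K[1][1],-1.]);return o,R.T@d
def at(c,u,v,z):
    o,d=ray(c,u,v);return o+d*(z-o[2])/d[2]
def proj(c,P):
    p=np.array(c['view'])@np.r_[P,1];K=c['intrinsics']
    return K[0][0]*p[0]/-p[2]+K[0][2],K[1][1]*-p[1]/-p[2]+K[1][2]
E
python3 - <<'E'
from h import *
o=get_obs();print(o['tool_pos'],o['tool_rot'],o['grip_width'])
ims=[]
for n in ['top','scene']:
    c=read_camera(n);ims.append(c['frame']);print(n,np.round(c['intrinsics'],1).tolist(),np.round(c['view'],3).tolist())
    for t in ['pot_red_center','pot_yellow_center','well_left','well_right']:
        for s in silhouettes(n,t)[:2]: print(t,round(s['p'],2),s['extent'],np.argwhere(s['pixels']).mean(0)[::-1].round(1), at(c,*np.argwhere(s['pixels']).mean(0)[::-1],.05).round(3))
    cv2.imwrite(f'pics/{n}0.png',c['frame'][:,:,::-1])
E
```

```text
[ 0.26466057 -0.5930747   0.22146661] [-1.79891310e+02  5.86629620e-03  2.40554896e+01] 0.08691337257033392
top [[470.9, 0.0, 313.7], [0.0, 470.9, 245.3], [0.0, 0.0, 1.0]] [[-0.008, -1.0, -0.026, -0.009], [0.988, -0.012, 0.156, -0.549], [-0.156, -0.025, 0.987, -0.844], [0.0, 0.0, 0.0, 1.0]]
pot_red_center 0.6 [202.3, 203.8, 222.3, 227.6] [211.1 215.1] [0.608 0.18  0.05 ]
pot_yellow_center 0.88 [248.3, 253.6, 267.6, 276.3] [258.4 261.9] [0.518 0.089 0.05 ]
well_left 0.97 [362.3, 232.6, 448.0, 271.4] [403.8 252.7] [ 0.532 -0.181  0.05 ]
well_right 0.56 [361.1, 232.5, 444.3, 273.8] [403.2 252.7] [ 0.532 -0.18   0.05 ]
scene [[443.5, 0.0, 309.8], [0.0, 443.5, 251.1], [0.0, 0.0, 1.0]] [[0.907, 0.421, -0.005, -0.513], [-0.354, 0.769, 0.533, 0.186], [0.228, -0.482, 0.846, -0.853], [0.0, 0.0, 0.0, 1.0]]
pot_red_center 0.87 [367.4, 164.7, 390.5, 196.3] [377.8 180.5] [0.617 0.163 0.05 ]
pot_yellow_center 0.95 [301.3, 186.3, 321.0, 215.3] [307.4 200.6] [0.527 0.074 0.05 ]
pot_yellow_center 0.51 [369.0, 162.3, 388.8, 196.0] [378. 180.] [0.616 0.164 0.05 ]
well_left 0.85 [182.0, 304.1, 284.8, 418.0] [235.5 360.3] [ 0.554 -0.208  0.05 ]
well_right 0.66 [185.5, 302.7, 283.4, 417.5] [235.6 360.2] [ 0.554 -0.208  0.05 ]
well_right 0.16 [299.7, 181.5, 319.0, 218.6] [307.4 200.8] [0.527 0.074 0.05 ]
```

```bash
python3 -c "
import cv2
a=cv2.imread('pics/top0.png');cv2.imwrite('pics/topc.png',cv2.resize(a[150:320,170:490],None,fx=2.5,fy=2.5,interpolation=2))"
```

```text
(no output)
```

View pics/topc.png

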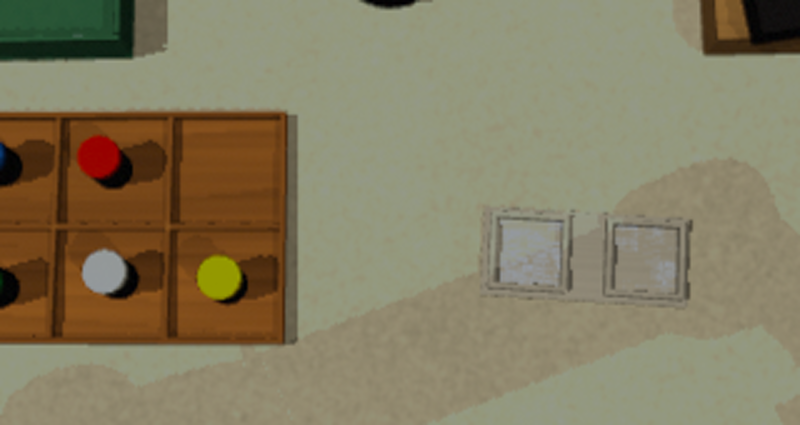

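View pics/scene0.png

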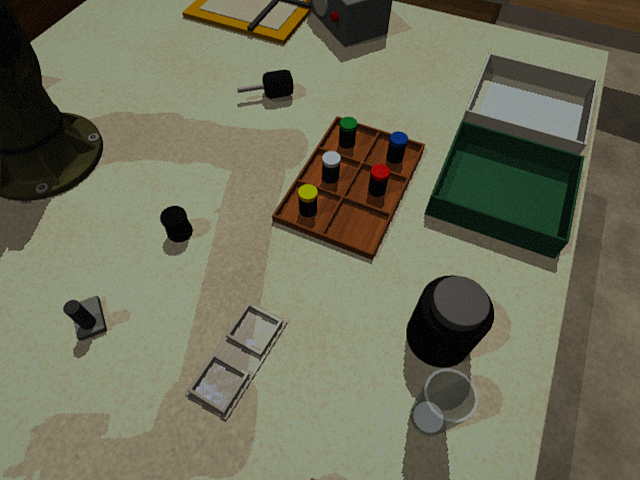

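The top crop shows the red lid at about (210,213) and the yellow lid at (258,261) in full-picture pixels. The caddy wells are centred near (383,252) and (429,254). The scene view agrees, with a tall dark canister beyond the caddy at (450,320).

```bash
cat >> h.py <<'E'
def lids(c):
    h=cv2.cvtColor(c['frame'],cv2.COLOR_RGB2HSV);H,S,V=[h[:,:,i].astype(int) for i in range(3)]
    out={}
    for k,m in dict(red=((H<5)|(H>175))&(S>200)&(V>90),yellow=(abs(H-30)<4)&(S>200)&(V>90)).items():
        n,l,st,ce=cv2.connectedComponentsWithStats(m.astype(np.uint8))
        i=1+st[1:,4].argmax();out[k]=(ce[i],st[i])
    return out
E
python3 - <<'E'
from h import *
for n,z in (('top',.054),('scene',.051)):
    c=read_camera(n)
    for k,(ce,st) in lids(c).items(): print(n,k,ce.round(1),st,at(c,*ce,z).round(4))
    if n=='top':
        for u,v in ((382.8,251.6),(428.8,253.6)): print('well',at(c,u,v,.013).round(4))
        for u,v in ((284.5,195),(284,287)): print('bin right corners',at(c,u,v,.016).round(3))
    else:
        for u,v in ((256,331.5),(219.5,386.5)): print('well s',at(c,u,v,.013).round(4))
        print('canister foot',at(c,437,358,0),[proj(c,[*at(c,440,345,0)[:2],h])for h in(.1,.13,.16)])
E
```

```text
top red [628.  151.2] [ 613  116   27   75 1683] [ 0.7197 -0.609   0.054 ]
top yellow [257.1 260.6] [249 252  17  18 237] [0.5198 0.091  0.054 ]
well [ 0.5397 -0.1471  0.013 ]
well [ 0.5348 -0.2355  0.013 ]
bin right corners [0.655 0.044 0.016]
bin right corners [0.473 0.044 0.016]
scene red [379.8 170.5] [371 164  19  14 213] [0.6122 0.1846 0.051 ]
scene yellow [307.3 191.2] [298 184  20  15 235] [0.5186 0.0913 0.051 ]
well s [ 0.5487 -0.15    0.013 ]
well s [ 0.5416 -0.2406  0.013 ]
canister foot [ 0.80008402 -0.07256025  0.        ] [(np.float64(459.2495768427988), np.float64(317.076314053387)), (np.float64(466.2088254513899), np.float64(306.98113772002273)), (np.float64(473.85954538854327), np.float64(295.88290410505977))]
```

>>> play_rows --steps '[[[0.0457, -0.02, 0, 0, 0, 0.1395, 0.06], [0.0457, -0.02, 0, 0, 0, 0.1395, 0.06], [0.0457, -0.02, 0, 0, 0, 0.1395, 0.06], [0.02, -0.04, 0, 0, 0, 0, 0.06], [0.02, -0.04, 0, 0, 0, 0, 0.06], [0.02, -0.04, 0, 0, 0, 0, 0.06], [0, -0.04, 0, 0, 0, 0, 0.06], [0, -0.04, 0, 0, 0, 0, 0.06], [0, -0.04, 0, 0, 0, 0, 0.06], [0, 0, 0, 0, 0, 0, 0.06]]]'

```text
time_s: 1.6
tool_pos: [0.4398, -0.2524, 0.2232]
tool_rot: [-179.9, -0.1, 0.6]
force: [-0.1, 0.0, 0.4]
grip_width: 0.06
grasp_force: 0.0
```

>>> play_rows --steps '[[[0.01, -0.043, 0, 0, 0, 0, 0.06], [0.01, -0.043, 0, 0, 0, 0, 0.06], [0.01, -0.043, 0, 0, 0, 0, 0.06], [0.01, -0.043, 0, 0, 0, 0, 0.06], [0.01, -0.043, 0, 0, 0, 0, 0.06], [0.01, -0.043, 0, 0, 0, 0, 0.06], [0.01, -0.043, 0, 0, 0, 0, 0.06], [0.01, -0.042, 0, 0, 0, 0, 0.06], [0, 0, 0.04, 0, 0, 0, 0.06], [0, 0, 0.04, 0, 0, 0, 0.06], [0, 0, 0, 0, 0, 0, 0.06], [0, 0, 0, 0, 0, 0, 0.06]]]'

```text
time_s: 2.8
tool_pos: [0.5177, 0.084, 0.1429]
tool_rot: [-180.0, 0.0, 0.1]
force: [0.1, -0.1, 1.2]
grip_width: 0.0599
grasp_force: 0.0
```

```bash
python3 - <<'E'
from h import *
c=read_camera('wrist');print(np.round(c['intrinsics'],1).tolist(),np.round(c['view'],3).tolist())
cv2.imwrite('pics/w1.png',c['frame'][:,:,::-1])
o=get_obs();print(o['tool_pos'],o['tool_rot'],o['qpos'])
E
```

```text
[[371.6, 0.0, 325.3], [0.0, 371.6, 239.9], [0.0, 0.0, 1.0]] [[0.001, -1.0, -0.0, 0.083], [0.967, 0.001, -0.254, -0.49], [0.254, 0.0, 0.967, -0.444], [0.0, 0.0, 0.0, 1.0]]
[0.51878476 0.08416646 0.14422799] [-1.79985863e+02 -1.21270679e-01  8.48096878e-02] [  20.35392281    8.75263219  -35.01508663  105.60545286    5.45322682
   67.17935224 -106.37141542]
```

View pics/w1.png

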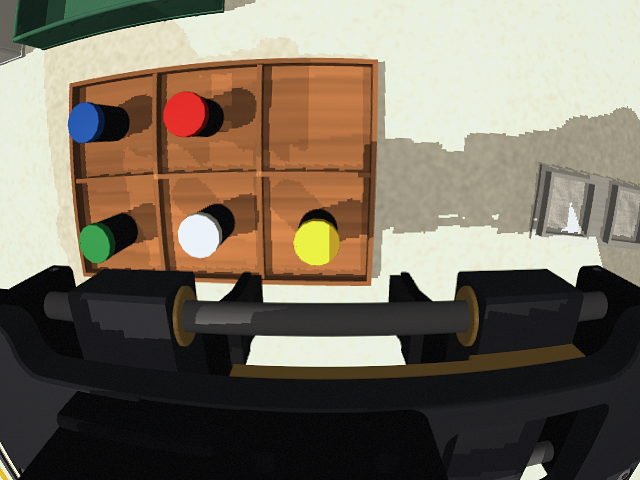

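The wrist view shows the yellow lid at (316,242), the red at (186,114) and the white at (200,235).

```bash
cat >> h.py <<'E'
def atw(c,u,v,z):
    K=c['intrinsics'];V=np.array(c['view']);R=V[:3,:3];o=-R.T@V[:3,3]
    a,b=u-K[0][2],v-K[1][2];r=np.hypot(a,b)+1e-9;t=r/K[0][0]
    d=R.T@np.array([a/r*np.sin(t),-b/r*np.sin(t),-np.cos(t)]);return o+d*(z-o[2])/d[2]
E
python3 - <<'E'
from h import *
c=read_camera('wrist')
for k,(ce,st) in lids(c).items(): print(k,ce,st,atw(c,*ce,.053).round(4))
for u,v in ((200,235),(570,205),(538,160),(603,225)): print(atw(c,u,v,.055 if u<300 else .01).round(4))
E
```

```text
Traceback (most recent call last):
  File "h.py", line 16, in lids
    i=1+st[1:,4].argmax();out[k]=(ce[i],st[i])
        ~~~~~~~~~~~~~~~^^
ValueError: attempt to get argmax of an empty sequence
```

```bash
sed -i 's/S>200/S>150/g' h.py; python3 - <<'E'
from h import *
c=read_camera('wrist')
for k,(ce,st) in lids(c).items(): print(k,ce,st,atw(c,*ce,.053).round(4))
for u,v in ((200,235),(570,205),(538,160),(603,225)): print(atw(c,u,v,.055 if u<300 else .01).round(4))
E
```

```text
red [185.57094822 116.6536651 ] [ 165   95   42   45 1487] [0.6114 0.1833 0.053 ]
yellow [313.13416537 244.63806552] [ 294  223   38   44 1282] [0.5179 0.0929 0.053 ]
[0.5255 0.1756 0.055 ]
[ 0.5447 -0.1479  0.01  ]
[ 0.5841 -0.1055  0.01  ]
[ 0.5261 -0.1973  0.01  ]
```

>>> play_rows --steps '[[[0, -0.008, 0, 0, 0, 0, 0.06], [0, 0, 0.03, 0, 0, 0, 0.06], [0, 0, 0.03, 0, 0, 0, 0.06], [0, 0, 0.03, 0, 0, 0, 0.06], [0, 0, 0.02, 0, 0, 0, 0.06], [0, 0, 0.01, 0, 0, 0, 0.06], [0, 0, 0, 0, 0, 0, 0.06], [0, 0, 0, 0, 0, 0, 0.06]]]' --force 15

```text
time_s: 3.75
tool_pos: [0.5186, 0.093, 0.0238]
tool_rot: [-180.0, -0.1, 0.1]
force: [0.3, 0.0, -0.2]
grip_width: 0.0601
grasp_force: 0.0
```

>>> play_rows --steps '[[[0, 0, 0, 0, 0, 0, 0.02], [0, 0, 0, 0, 0, 0, 0.02], [0, 0, 0, 0, 0, 0, 0.02], [0, 0, 0, 0, 0, 0, 0.02], [0, 0, 0, 0, 0, 0, 0.02], [0, 0, 0, 0, 0, 0, 0.02], [0, 0, 0, 0, 0, 0, 0.02], [0, 0, 0, 0, 0, 0, 0.02]]]'

```text
time_s: 4.55
tool_pos: [0.5177, 0.0924, 0.0228]
tool_rot: [180.0, -0.0, 0.1]
force: [-0.3, -1.0, 3.0]
grip_width: 0.0315
grasp_force: 15.0
```

>>> play_rows --steps '[[[0, 0, -0.02, 0, 0, 0, 0.02], [0, 0, -0.04, 0, 0, 0, 0.02], [0, 0, -0.04, 0, 0, 0, 0.02], [0, 0.03, 0, 0, 0, 0, 0.02], [0, 0.04, 0, 0, 0, 0, 0.02], [0, 0.04, 0, 0, 0, 0, 0.02], [0, 0.04, 0, 0, 0, 0, 0.02], [0, 0.04, 0, 0, 0, 0, 0.02], [0, 0.04, 0, 0, 0, 0, 0.02], [0, 0.03, 0, 0, 0, 0, 0.02], [0, 0, 0, 0, 0, 0, 0.02], [0, 0, 0, 0, 0, 0, 0.02]]]'

```text
time_s: 5.75
tool_pos: [0.5178, -0.1677, 0.122]
tool_rot: [-179.9, 0.0, 0.1]
force: [-0.3, 0.6, 0.1]
grip_width: 0.0318
grasp_force: 15.0
```

```bash
python3 - <<'E'
from h import *
c=read_camera('wrist')
cv2.imwrite('pics/w2.png',c['frame'][:,:,::-1])
np.savez('w2.npz',frame=c['frame'],intrinsics=c['intrinsics'],view=c['view'])
E
```

```text
(no output)
```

View pics/w2.png

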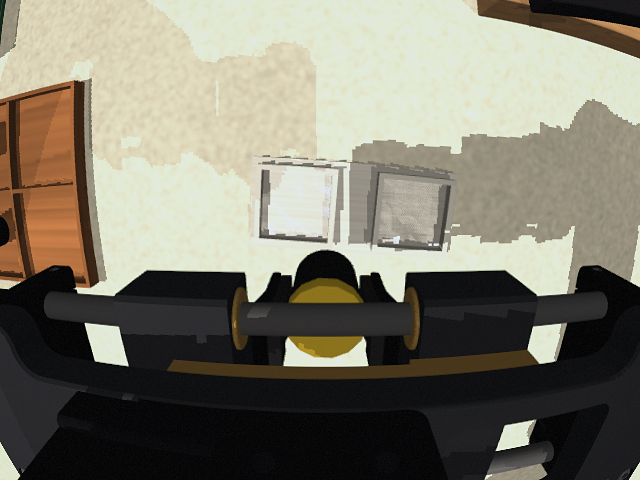

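The caddy is clearly visible and the pot is held upright. The left well's outer rim runs about (258,160)-(345,163)-(336,243)-(254,238), and the right's about (376,166)-(455,177)-(446,251)-(370,247).

```bash
python3 - <<'E'
from h import *
c=dict(np.load('w2.npz'))
for q in (((258,160),(345,163),(336,243),(254,238)),((376,166),(455,177),(446,251),(370,247))):
    P=np.array([atw(c,u,v,.014) for u,v in q]);print(P.round(3).tolist(),P.mean(0).round(4))
for s in ('well_left','well_right'):
    for d in silhouettes('wrist',s): print(s,d['p'],d['extent'])
E
```

```text
[[0.576, -0.118, 0.014], [0.573, -0.182, 0.014], [0.513, -0.176, 0.014], [0.517, -0.113, 0.014]] [ 0.5446 -0.1473  0.014 ]
[[0.571, -0.205, 0.014], [0.565, -0.266, 0.014], [0.506, -0.263, 0.014], [0.51, -0.202, 0.014]] [ 0.5379 -0.2337  0.014 ]
well_left 0.91 [247.8, 156.2, 459.7, 260.6]
well_right 0.58 [247.6, 155.2, 459.2, 258.2]
```

>>> play_rows --steps '[[[0.011, 0.034, 0, 0, 0, 0, 0.02], [0.01, 0.034, 0, 0, 0, 0, 0.02], [0, 0, 0, 0, 0, 0, 0.02], [0, 0, 0.03, 0, 0, 0, 0.02], [0, 0, 0.03, 0, 0, 0, 0.02], [0, 0, 0.02, 0, 0, 0, 0.02], [0, 0, 0, 0, 0, 0, 0.02], [0, 0, 0.008, 0, 0, 0, 0.02], [0, 0, 0.008, 0, 0, 0, 0.02], [0, 0, 0, 0, 0, 0, 0.02], [0, 0, 0, 0, 0, 0, 0.02]]]'

```text
time_s: 7.0
tool_pos: [0.5396, -0.2355, 0.027]
tool_rot: [180.0, -0.0, 0.1]
force: [0.6, -0.7, -0.8]
grip_width: 0.0314
grasp_force: 15.0
```

>>> play_rows --steps '[[[0, 0, 0.002, 0, 0, 0, 0.02], [0, 0, 0.001, 0, 0, 0, 0.02], [0, 0, 0, 0, 0, 0, 0.02], [0, 0, 0, 0, 0, 0, 0.02]]]'

```text
time_s: 7.4
tool_pos: [0.5394, -0.2355, 0.0236]
tool_rot: [180.0, -0.0, 0.1]
force: [0.2, 0.5, 0.2]
grip_width: 0.0314
grasp_force: 15.0
```

>>> play_rows --steps '[[[0, 0, 0, 0, 0, 0, 0.06], [0, 0, 0, 0, 0, 0, 0.06], [0, 0, 0, 0, 0, 0, 0.06], [0, 0, 0, 0, 0, 0, 0.06], [0, 0, 0, 0, 0, 0, 0.06], [0, 0, 0, 0, 0, 0, 0.06], [0, 0, -0.02, 0, 0, 0, 0.06], [0, 0, -0.04, 0, 0, 0, 0.06], [0, 0, -0.05, 0, 0, 0, 0.06], [0, 0, 0, 0, 0, 0, 0.06]]]'

```text
time_s: 8.4
tool_pos: [0.5441, -0.237, 0.1413]
tool_rot: [179.7, -0.7, 0.1]
force: [0.7, -0.0, 0.1]
grip_width: 0.06
grasp_force: 0.0
```

>>> play_rows --steps '[[[0.007, -0.042, 0, 0, 0, 0, 0.06], [0.007, -0.042, 0, 0, 0, 0, 0.06], [0.007, -0.042, 0, 0, 0, 0, 0.06], [0.007, -0.042, 0, 0, 0, 0, 0.06], [0.007, -0.042, 0, 0, 0, 0, 0.06], [0.007, -0.042, 0, 0, 0, 0, 0.06], [0.007, -0.042, 0, 0, 0, 0, 0.06], [0.007, -0.042, 0, 0, 0, 0, 0.06], [0.007, -0.042, 0, 0, 0, 0, 0.06], [0.007, -0.042, 0, 0, 0, 0, 0.06], [0, 0, 0, 0, 0, 0, 0.06], [0, 0, 0, 0, 0, 0, 0.06]]]'

```text
time_s: 9.6
tool_pos: [0.6077, 0.1863, 0.133]
tool_rot: [-180.0, 0.0, 0.3]
force: [0.7, -0.4, -0.2]
grip_width: 0.0598
grasp_force: 0.0
```

```bash
python3 - <<'E'
from h import *
print(get_obs()['tool_pos'])
c=read_camera('wrist');t=read_camera('top')
m=lids(c)
for k in m: print(k,m[k][0],atw(c,*m[k][0],.053).round(4))
y=lids(t)['yellow'];print(y,at(t,*y[0],.054))
a=cv2.resize(t['frame'][150:320,170:490],(640,340));cv2.imwrite('pics/b.png',np.vstack([c['frame'],a])[:,:,::-1][::1][240:])
E
```

```text
[0.60773523 0.18630789 0.13297618]Traceback (most recent call last):
  File "<stdin>", line 4, in <module>
  File "h.py", line 16, in lids
    i=1+st[1:,4].argmax();out[k]=(ce[i],st[i])
        ~~~~~~~~~~~~~~~^^
ValueError: attempt to get argmax of an empty sequence
```

```bash
sed -i 's/;out\[k\]=/ if n>1 else 0;out[k]=/' h.py; python3 - <<'E'
from h import *
c=read_camera('wrist');t=read_camera('top')
m=lids(c)
for k in m: print(k,m[k],atw(c,*m[k][0],.053).round(4))
y=lids(t)['yellow'];print(y,at(t,*y[0],.054))
a=cv2.resize(t['frame'][150:320,170:490],(640,340));cv2.imwrite('pics/b.png',np.vstack([c['frame'],a])[:,:,::-1][240:])
E
```

```text
red (array([324.9739229 , 242.67857143]), array([ 302,  220,   47,   47, 1764], dtype=int32)) [0.6113 0.1831 0.053 ]
yellow (array([319.5, 239.5]), array([     0,      0,    640,    480, 307200], dtype=int32)) [0.6135 0.1868 0.053 ]
(array([436.41237113, 244.01030928]), array([429, 239,  13,  14,  97], dtype=int32)) [ 0.54688722 -0.24124044  0.054     ]
```

View pics/b.png

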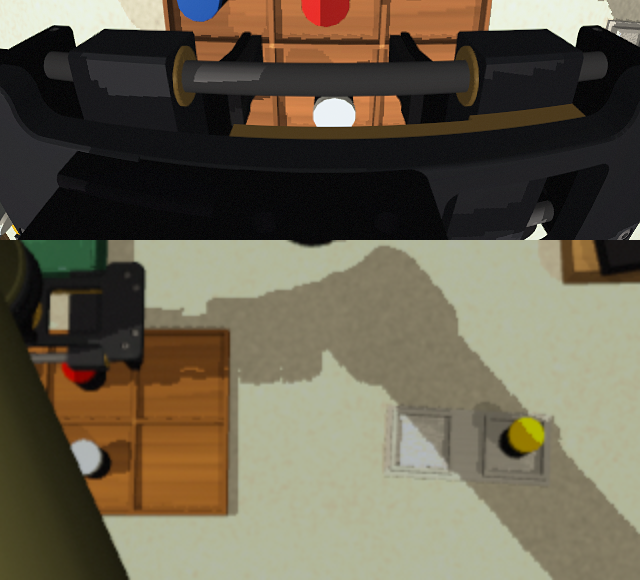

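The yellow pot stands in the right well, with its lid at about (433,248) in the full top picture. The red lid is straight ahead of the fingers at (325,243) in the wrist view.

>>> play_rows --steps '[[[0.004, 0.003, 0, 0, 0, 0, 0.06], [0, 0, 0.03, 0, 0, 0, 0.06], [0, 0, 0.03, 0, 0, 0, 0.06], [0, 0, 0.03, 0, 0, 0, 0.06], [0, 0, 0.019, 0, 0, 0, 0.06], [0, 0, 0, 0, 0, 0, 0.06], [0, 0, 0, 0, 0, 0, 0.06]]]' --force 15

```text
time_s: 10.5
tool_pos: [0.6128, 0.181, 0.0249]
tool_rot: [180.0, -0.0, 0.1]
force: [0.6, 0.9, 0.5]
grip_width: 0.0598
grasp_force: 0.0
```

>>> play_rows --steps '[[[0, 0, 0, 0, 0, 0, 0.02], [0, 0, 0, 0, 0, 0, 0.02], [0, 0, 0, 0, 0, 0, 0.02], [0, 0, 0, 0, 0, 0, 0.02], [0, 0, 0, 0, 0, 0, 0.02], [0, 0, 0, 0, 0, 0, 0.02], [0, 0, 0, 0, 0, 0, 0.02], [0, 0, 0, 0, 0, 0, 0.02]]]'

```text
time_s: 11.3
tool_pos: [0.6126, 0.1818, 0.025]
tool_rot: [180.0, -0.0, 0.1]
force: [0.4, -0.5, 4.3]
grip_width: 0.0316
grasp_force: 15.0
```

>>> play_rows --steps '[[[0, 0, -0.02, 0, 0, 0, 0.02], [0, 0, -0.04, 0, 0, 0, 0.02], [0, 0, -0.04, 0, 0, 0, 0.02], [-0.008, 0.04, 0, 0, 0, 0, 0.02], [-0.008, 0.04, 0, 0, 0, 0, 0.02], [-0.008, 0.04, 0, 0, 0, 0, 0.02], [-0.008, 0.04, 0, 0, 0, 0, 0.02], [-0.008, 0.04, 0, 0, 0, 0, 0.02], [-0.008, 0.04, 0, 0, 0, 0, 0.02], [-0.01, 0.04, 0, 0, 0, 0, 0.02], [-0.01, 0.04, 0, 0, 0, 0, 0.02], [0, 0.01, 0, 0, 0, 0, 0.02]]]'

```text
time_s: 12.5
tool_pos: [0.5427, -0.155, 0.1238]
tool_rot: [179.8, 0.1, -0.3]
force: [0.3, -0.5, -0.1]
grip_width: 0.0313
grasp_force: 15.0
```

>>> play_rows --steps '[[[0, 0, 0, 0, 0, 0, 0.02], [0, 0, 0, 0, 0, 0, 0.02], [0, 0, 0.03, 0, 0, 0, 0.02], [0, 0, 0.02, 0, 0, 0, 0.02], [0, 0, 0, 0, 0, 0, 0.02], [0, 0, 0, 0, 0, 0, 0.02]]]'

```text
time_s: 13.1
tool_pos: [0.5456, -0.1464, 0.0747]
tool_rot: [-180.0, 0.0, 0.3]
force: [0.4, -0.6, 0.2]
grip_width: 0.0316
grasp_force: 15.0
```

Down about 49 mm more to reach the grasp height.

>>> play_rows --steps '[[[0, 0.001, 0.02, 0, 0, 0, 0.02], [0, 0, 0.015, 0, 0, 0, 0.02], [0, 0, 0.008, 0, 0, 0, 0.02], [0, 0, 0.004, 0, 0, 0, 0.02], [0, 0, 0.002, 0, 0, 0, 0.02], [0, 0, 0, 0, 0, 0, 0.02], [0, 0, 0, 0, 0, 0, 0.02]]]'

```text
time_s: 13.8
tool_pos: [0.5456, -0.1496, 0.0261]
tool_rot: [180.0, -0.1, 0.1]
force: [-0.3, 0.4, -0.1]
grip_width: 0.0319
grasp_force: 15.0
```

>>> play_rows --steps '[[[0, 0, 0, 0, 0, 0, 0.06], [0, 0, 0, 0, 0, 0, 0.06], [0, 0, 0, 0, 0, 0, 0.06], [0, 0, 0, 0, 0, 0, 0.06], [0, 0, 0, 0, 0, 0, 0.06], [0, 0, -0.02, 0, 0, 0, 0.06], [0, 0, -0.04, 0, 0, 0, 0.06], [0, 0, -0.05, 0, 0, 0, 0.06], [-0.03, -0.04, -0.03, 0, 0, 0, 0.06], [-0.03, -0.04, 0, 0, 0, 0, 0.06], [0, -0.04, 0, 0, 0, 0, 0.06], [0, -0.04, 0, 0, 0, 0, 0.06]]]'

```text
time_s: 15.0
tool_pos: [0.4883, 0.0056, 0.1618]
tool_rot: [179.9, -0.1, 0.1]
force: [1.1, 0.3, -1.0]
grip_width: 0.0599
grasp_force: 0.0
```

```bash
python3 - <<'E'
from h import *
t=read_camera('top');s=read_camera('scene')
for k,(ce,st) in lids(t).items(): print(k,ce,st[4],at(t,*ce,.054).round(4))
a=cv2.resize(t['frame'][200:300,330:480],(600,400),interpolation=2);b=cv2.resize(s['frame'][290:430,170:310],(200,200))
b=cv2.resize(s['frame'][300:420,150:330],(600,400)[:1]+(200,) if 0 else (300,200),interpolation=2)
cv2.imwrite('pics/e.png',np.vstack([a,np.hstack([b,b*0])])[:,:,::-1])
E
```

```text
red [627.99111374 151.20853081] 1688 [ 0.7198 -0.6089  0.054 ]
yellow [152.  262.5] 2 [0.5183 0.2879 0.054 ]
```

View pics/e.png

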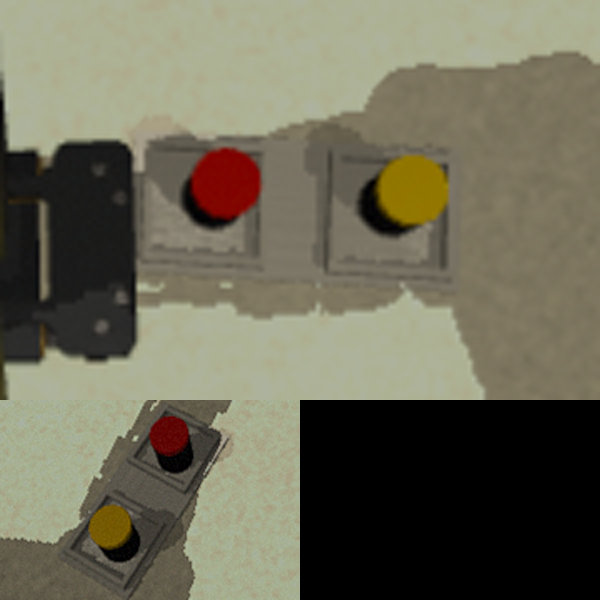

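Both pots stand upright in separate wells, lids at about (386,246) for red and (433,247) for yellow in the top picture. The gripper is open and clear of them.

```bash
python3 -c "
from h import *
t=read_camera('top')
print(at(t,386.5,246,.055),at(t,433.2,247.5,.055))
print(sign_off())"
```

```text
[ 0.54411194 -0.14907389  0.055     ] [ 0.54028396 -0.23480095  0.055     ]
the job is handed in; nothing more can be done
None
```

The job is handed in: the last pictures show the red-lidded pot upright in the left well and the yellow-lidded one upright in the right well, each within about 2 mm of the measured well centre, with the gripper clear; no verdict came back.

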